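# Unlock the food-waste caddy and hold its lid open

## Robot

A 7-joint arm with a two-finger parallel gripper is mounted at the origin on a cart in front of the work surface, level with it; the furniture and walls round the work are solid. World frame = base frame: x ahead of the robot, y to its left, z up, the work surface at z = 0. Lengths are in m, angles in degrees, forces in N, time in s.
With the tool pointing down it reaches from about 0.425 to 0.875 m from the base axis. Payload 4.7 kg.
Tool frame: the origin (TCP) lies between the finger pads; the fingertips stand 19 mm ahead of it and the grasp point (between the pads) is the TCP; z points along the fingers, y is the line along which they close (so a half turn about z gives the same grasp; the last joint's range is limited). The gripper opens to 87 mm and grips with 3 to 60 N. Pads are 19 mm wide; open, the fingers measure 117 mm over their backs; the gripper's body (75 mm by 190 mm) begins 51 mm behind the grasp point.
Start: joints at [68.073, 18.392, -4.016, 83.108, 1.295, 78.541, -3.26], TCP at [0.251, -0.6, 0.242] pointing down, gripper open.
Joint ranges: [-163.93, 163.93], [-17.29, 119.83], [-79.2, 71.16], [3.27, 140.29], [-89.18, 269.18], [5.43, 117.66], [-154.24, 154.24]. Speed limits (degrees/s): [147.25, 147.25, 180, 180, 180, 180, 180].

## Interface

Orientations are given as [roll, pitch, yaw] about the fixed x, y, z axes, in that order (R = Rz(yaw) Ry(pitch) Rx(roll)).
In Python, from station import env gives the robot as it stands.
- The arm moves only by the tool drive_tool, never from a script. Its argument "plan" is a list of rows, each an object with "jaw": the finger opening in m, from 0 to 0.087; "translation": the shift along the world's x, y, z in m, a list of three; "twist": the turn about the world's z in degrees. In form: [{"jaw": jaw, "translation": [x, y, z], "twist": twist}, ...]. A call has 1 to 5 rows; each row shifts and turns the commanded pose from where the row before left it; what a row does not reach is not made up. A row lasts 1/10 s, in which the tool goes at most 50 mm and 8.59 degrees, less where a joint would pass 70% of its speed; a pose out of reach is approached as far as the arm can. A call is refused whole if a number of a shift passes 0.05 or a number of a turn 8.59, either way. A call with a gripper value outside its range is refused whole. The fingers move at their own pace and stop on an object; "squeeze" is the grip in N (left out, the last holds). Time passes only in rows, so rows that do not move let the fingers close. It gives the time, the measured TCP pose, the force, the opening and the grip force at its end, in the units of the state.
- env.state(): the state, without advancing time (a new reading comes with each control period).
- env.camera(name): name is "scene" or "side" or "wrist"; returns (picture, depth): 384x512x3 uint8, red, green, blue; 384x512 float32, m along the optical axis (not along the pixel's ray), 0 where there is no reading.
- env.calibration(name): a dict with "intrinsics" (3x3 intrinsics, pixels), "distortion" ([k1, k2, p1, p2, k3] as OpenCV has them; the pictures are not rectified), "extrinsics" (4x4, takes a point from camera to world coordinates). Camera axes: x right, y up, looking along -z (the intrinsics and any distortion apply to the point x, -y, -z); pixel columns grow to the right and rows downward; lengths in m; the calibration is good to about 2 mm. A picture is of the moment at which its call begins: read the wrist's pose just before it. calibration takes no time and is no camera call; for the wrist camera it gives the pose at the moment of the call.
- env.finish_job(): hands the job in; it is judged then, once.
Trained networks look in the newest picture that a camera, given by its name, has taken for a name from the list of things; names that differ only in an ending like _2 or _b are one class to them, and where a whole thing is asked for, a point or a joint stands for the part that bears it (a point fixed in the world has none). Each returns a list of dicts, best first, with "score" (0 to 1); they miss things now and then, are a little off and sometimes report something else, mostly with a low value. They report only what shows in the picture. A call takes as long as a camera call.
- env.regions_of(target, camera): "pixels" (384x512 bool, what is visible of it) and "extent" ([centre column, centre row, width, height] in pixels, round what is visible of it).
- env.pinpoint(target, camera): "uv" ([column, row] in pixels: a listed point, or the origin of a listed thing).
The state is a dict: "clock": time; "joint_positions": joint angles; "joint_velocities": joint speeds; "joint_torque": joint torques, N m; "position": TCP position; "orientation": TCP orientation; "contact_force": force on the tool from outside, world axes, zero at the start; "ft_torque": the same for the moment, N m; "width": finger opening in m; "finger_force": force on a finger pad.
Only numpy, scipy, OpenCV 4.12 (cv2) and the standard library are available. Lean on these libraries where they do the work, as an engineer would, in place of code of your own. Each camera call takes 0.05 s, during which the arm holds its last target. There are 200 camera calls.

## Task

Unlock the food-waste caddy by turning the knob on its lid clockwise until it clicks over, then lift the lid (the steel bar along its front edge is its handle) and hold it open at 60 degrees, so that scraps can be tipped in. The lid falls shut if let go, so the program finishes while the fingers are still holding it, with the lid still and the knob still unlocked. Leave the other things where they stand.

Things in the scene. Friction and masses are not known exactly. Their poses are not given: they have to be found in the camera images.
- caddy: the food-waste caddy: a white box fixed to the worktop, 160 (x) x 200 (y) x 125 mm high, with a grey flat lid on it (upper face of the lid 136 mm above the worktop). Origin: centre of the underside. Its front, where the steel bar is, faces -x of its frame (towards the robot, turned by its yaw); +x is the hinge side, z up
- lid_angle (a joint): lid angle in rad: 0 shut, grows as the front edge rises, stop at 1.8. Gravity and a weak spring pull it shut from anywhere below about 1.4 (2 to 3 N upwards at the bar lifts it). A tongue under the lid locks it (3 mm of play at the bar) until the knob is turned past its click
- caddy_lid: the lid with its bar, 168 x 208 mm, 10 mm thick. Origin: middle of the lid's hinge axis, at the rear rim, 84 mm behind the caddy's origin (+x of the caddy) and 125 mm above the worktop; the axis runs along the caddy's y. The frame equals the caddy's with the lid shut and turns with the lid
- lid_bar (a point): the lid's steel pull bar, round, 12 mm thick, 110 mm long along the caddy's y; this point is its middle. Lid shut: 122 mm in front of the caddy's origin (-x), 131 mm above the worktop, 36 mm clear of the caddy's front, nothing under it. It is fixed to the lid, 206 mm from the hinge axis, and rises on that circle
- caddy_knob (a joint): lock knob angle in rad: 0 locked, turns clockwise seen from above to its stop at 1.40 (unlocked). A spring detent resists with up to about 0.15 N m, is overcome at 0.70, and beyond that snaps the released knob to the stop; let go before 0.70, it springs back to 0
- knob_grip (a point): middle of the top of the knob's grip, on its axis, on the lid; lid shut: 25 mm in front of the caddy's origin (-x), 187 mm above the worktop. The grip is an upright black fin 46 mm long, 14 wide, 30 high, over a disc of 40 mm; locked, it lies along the caddy's x, white mark towards the bar. Behind it on the lid only a small steel detent housing, lower than the fin's foot
- garlic: garlic bulb, 55 mm, loose, left of the caddy. Bystander: origin at the centre of its underside
- mustard_jar: lidded glass jar, 56 mm wide, 85 mm tall, loose, left of the caddy. Bystander: origin at the centre of its underside
- kitchen_timer: round kitchen timer, 59 mm wide, 46 mm tall, loose, on the wooden over-sink board. Bystander: origin at the centre of its underside
- tea_tin: small lidded tin box, 70 x 98 x 50 mm, loose, on the wooden over-sink board; not the caddy. Bystander: origin at the centre of its underside
- espresso_cup: striped espresso cup, 65 mm wide, 50 mm tall, loose, on the wooden over-sink board. Bystander: origin at the centre of its underside
- teaspoon: teaspoon, 139 mm long, loose, on the wooden over-sink board. Bystander: origin at the centre of its underside

How it is judged:
By the outcome, as a careful person would: the job done as asked, in the order asked, and still so for the second after the job is handed in, while the arm keeps its last pose, push and grip.
It also fails if it takes over 48 s, if anything falls off the work surface, if the arm or the gripper's body presses on something with over 40 N, if the wrist force passes 120 N, or if a joint passes its speed limit or range.

## Working session

There is one attempt and no reset: what is moved stays moved. The work goes in short steps, Python scripts to look and compute and a tool call to move; the robot and the scene stay as the last step left them, time stands still between calls to the robot, and variables do not carry over. Pictures are saved under pics/ and viewed, at most 10 in all, crops included, and the job is handed in when it is done.

Besides the shell and the picture viewer there is one more tool, called after "Request:" by a JSON object that holds its "api" and its "payload". drive_tool: Moves the arm, as the interface text tells. Its arguments: {"type":"object","properties":{"plan":{"type":"array","items":{"type":"object","properties":{"jaw":{"type":"number"},"translation":{"type":"array","items":{"type":"number"}},"twist":{"type":"number"}}}},"squeeze":{"type":"number"}},"required":["plan"]}

```bash
mkdir -p pics; cat > h.py <<'E'
import numpy as np, cv2
from station import env
def ray(cal,uv):
    K=np.array(cal["intrinsics"]);D=np.array(cal["distortion"],float)
    p=cv2.undistortPoints(np.array([[uv]],float),K,D)[0,0]
    E=np.array(cal["extrinsics"]); return E[:3,3],E[:3,:3]@np.array([p[0],-p[1],-1.])
def at_z(cal,uv,z):
    o,d=ray(cal,uv); return o+d*(z-o[2])/d[2]
def at_d(cal,uv,dep):
    o,d=ray(cal,uv); return o+d*dep
E
python3 - <<'E'
from h import *
s=env.state();print({k:np.round(v,3).tolist() for k,v in s.items()})
ims=[]
for c in("scene","side"):
    im,d=env.camera(c);cal=env.calibration(c);ims.append(im)
    print(c,np.round(cal["extrinsics"],3).tolist())
    for t,z in(("knob_grip",.187),("lid_bar",.131),("caddy",0),("caddy_lid",.125),("garlic",0),("mustard_jar",0),("kitchen_timer",0),("tea_tin",0),("espresso_cup",0),("teaspoon",0)):
        for r in env.pinpoint(t,c)[:2]:
            u,v=r["uv"];dd=d[int(np.clip(v,0,383)),int(np.clip(u,0,511))]
            print(t,round(r["score"],2),np.round(r["uv"],1),np.round(at_z(cal,r["uv"],z),3),np.round(at_d(cal,r["uv"],dd),3))
    r=env.regions_of("caddy_lid",c)
    if r:
        m=r[0]["pixels"]&(d>0);v,u=np.nonzero(m)
        P=np.array([at_d(cal,(a,b),d[b,a]) for a,b in zip(u,v)])
        P=P[abs(P[:,2]-.136)<.004]
        print("lid rect",len(P),cv2.minAreaRect((P[:,:2]*1000).astype(np.float32)))
cv2.imwrite("pics/a.png",cv2.cvtColor(cv2.resize(np.vstack(ims),(400,600)),cv2.COLOR_RGB2BGR))
E
```

```text
{'clock': 0.0, 'joint_positions': [68.072, 18.437, -4.014, 83.174, 1.296, 78.539, -3.259], 'joint_velocities': [0.011, 0.071, -0.009, 0.022, -0.048, -0.079, -0.009], 'joint_torque': [-0.0, -49.129, -0.404, -31.254, -0.064, 0.044, 0.0], 'position': [0.251, -0.599, 0.24], 'orientation': [-179.895, 0.007, 22.738], 'contact_force': [-0.303, -0.564, -0.046], 'ft_torque': [0.047, -0.014, -0.026], 'finger_force': 0.0, 'width': 0.087}
scene [[0.582, 0.356, -0.731, -0.324], [-0.813, 0.263, -0.519, -0.63], [0.007, 0.897, 0.443, 0.64], [0.0, 0.0, 0.0, 1.0]]
knob_grip 0.49 [241.7 161.9] [0.545 0.058 0.187] [0.548 0.06  0.185]
lid_bar 0.97 [220.5 186.4] [0.446 0.068 0.131] [0.446 0.068 0.131]
lid_bar 0.51 [341.3 250.3] [ 0.355 -0.391  0.131] [ 0.487 -0.345  0.032]
caddy 0.92 [246.  207.8] [0.565 0.057 0.   ] [ 0.468 -0.018  0.07 ]
caddy 0.7 [262.3 170.5] [0.878 0.204 0.   ] [0.625 0.028 0.135]
caddy_lid 0.87 [261.9 170.5] [0.642 0.042 0.125] [0.624 0.029 0.135]
kitchen_timer 0.81 [324.4 214.9] [ 0.689 -0.196  0.   ] [ 0.614 -0.228  0.047]
tea_tin 0.71 [361.2 232.5] [ 0.658 -0.343  0.   ] [ 0.579 
[... 795 characters left out ...]
.023]
mustard_jar 0.56 [184.2 221. ] [0.621 0.195 0.   ] [0.606 0.196 0.022]
kitchen_timer 0.7 [296.9 177.9] [ 0.662 -0.236  0.   ] [ 0.618 -0.21   0.06 ]
kitchen_timer 0.32 [187.6 240.6] [0.543 0.204 0.   ] [0.522 0.206 0.034]
tea_tin 0.7 [331.1 172.7] [ 0.641 -0.364  0.   ] [ 0.587 -0.323  0.075]
tea_tin 0.4 [186.5 243.5] [0.534 0.211 0.   ] [0.519 0.211 0.025]
espresso_cup 0.87 [313.6 212.5] [ 0.502 -0.226  0.   ] [ 0.464 -0.199  0.065]
teaspoon 0.5 [350.9 203.4] [ 0.492 -0.364  0.   ] [ 0.473 -0.346  0.033]
teaspoon 0.5 [233.  234.6] [0.514 0.06  0.   ] [0.438 0.081 0.127]
lid rect 2763 ((543.7575073242188, 63.120506286621094), (210.34201049804688, 217.98471069335938), 79.82771301269531)
```

View pics/a.png

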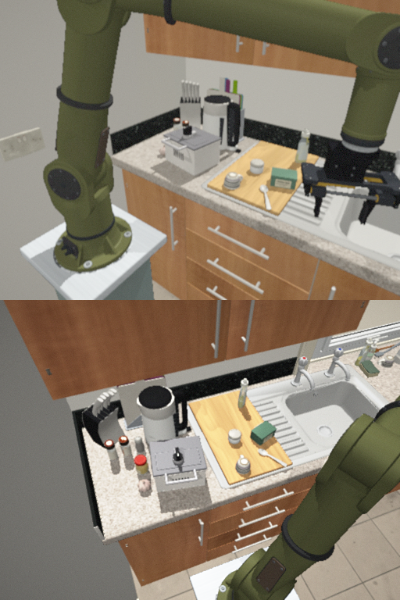

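The caddy is on the left at a yaw of about -10°, with the fin near (0.54, 0.062). I'll move above it first, then refine with the wrist camera.

Request:
{"api": "drive_tool", "payload": {"plan": [{"jaw": 0.05,"translation": [0.02,0.033,0.006],"twist": 7.4},{"jaw": 0.05,"translation": [0.02,0.033,0.006],"twist": 7.4},{"jaw": 0.05,"translation": [0.02,0.033,0.006],"twist": 7.4},{"jaw": 0.05,"translation": [0.02,0.033,0.006],"twist": 7.4},{"jaw": 0.05,"translation": [0.02,0.033,0.006],"twist": 7.4}]}}

```text
clock: 1.7
position: [0.3518, -0.4331, 0.272]
orientation: [180.0, 0.0, 60.0]
contact_force: [0.6, 0.6, -0.3]
width: 0.0553
finger_force: 0.0
```

Request:
{"api": "drive_tool", "payload": {"plan": [{"jaw": 0.05,"translation": [0.02,0.033,0.006],"twist": 7.4},{"jaw": 0.05,"translation": [0.02,0.033,0.006],"twist": 7.4},{"jaw": 0.05,"translation": [0.02,0.033,0.006],"twist": 7.4},{"jaw": 0.05,"translation": [0.02,0.033,0.006],"twist": 7.4},{"jaw": 0.05,"translation": [0.02,0.033,0.006],"twist": 7.4}]}}

```text
clock: 2.2
position: [0.4518, -0.2681, 0.3021]
orientation: [180.0, 0.0, 97.0]
contact_force: [0.8, -0.7, -0.4]
width: 0.0505
finger_force: 0.0
```

Request:
{"api": "drive_tool", "payload": {"plan": [{"jaw": 0.05,"translation": [0.006,0.033,0.004],"twist": 7.4},{"jaw": 0.05,"translation": [0.006,0.033,0.004],"twist": 7.4},{"jaw": 0.05,"translation": [0.006,0.033,0.004],"twist": 7.4},{"jaw": 0.05,"translation": [0.006,0.033,0.004],"twist": 7.4},{"jaw": 0.05,"translation": [0.006,0.033,0.004],"twist": 7.4}]}}

```text
clock: 2.7
position: [0.4813, -0.1031, 0.322]
orientation: [180.0, 0.0, 134.0]
contact_force: [0.5, 0.2, 0.0]
width: 0.05
finger_force: 0.0
```

Request:
{"api": "drive_tool", "payload": {"plan": [{"jaw": 0.05,"translation": [0.01,0.033,0.0],"twist": 7.2},{"jaw": 0.05,"translation": [0.01,0.033,0.0],"twist": 7.2},{"jaw": 0.05,"translation": [0.01,0.033,0.0],"twist": 7.2},{"jaw": 0.05,"translation": [0.01,0.033,0.0],"twist": 7.2},{"jaw": 0.05,"translation": [0.01,0.033,0.0],"twist": 7.2}]}}

```text
clock: 3.2
position: [0.5314, 0.0618, 0.3219]
orientation: [-180.0, 0.1, 170.0]
contact_force: [0.5, 0.3, 0.5]
width: 0.0502
finger_force: 0.0
```

```bash
cat > m.py <<'E'
from h import *
import sys
s=env.state();print(np.round(s["position"],4),np.round(s["orientation"],1),np.round(s["joint_positions"],0))
ims=[]
for c in("wrist","side","scene"):
    im,d=env.camera(c);cal=env.calibration(c);ims.append(im)
    for t,z in(("knob_grip",.187),("lid_bar",.131),("caddy_lid",.125)):
        for r in env.pinpoint(t,c)[:1]:
            print(c,t,round(r["score"],2),np.round(r["uv"],1),np.round(at_z(cal,r["uv"],z),4))
    v,u=np.nonzero(d>0)
    K=np.array(cal["intrinsics"]);p=cv2.undistortPoints(np.stack([u,v],1)[:,None].astype(float),K,np.array(cal["distortion"],float))[:,0]
    E=np.array(cal["extrinsics"]);dd=d[v,u]
    P=(np.c_[p[:,0],-p[:,1],-np.ones(len(p))]*dd[:,None])@E[:3,:3].T+E[:3,3]
    n=np.linalg.norm(P[:,:2]-[.542,.063],axis=1)
    for nm,lo,hi,sel in(("fintop",.181,.192,n<.045),("lidtop",.132,.139,n<.2)):
        Q=P[sel&(P[:,2]>lo)&(P[:,2]<hi)]
        if len(Q)>10: print(c,nm,len(Q),Q.mean(0).round(4),cv2.minAreaRect((Q[:,:2]*1000).astype(np.float32)))
cv2.imwrite("pics/%s.png"%sys.argv[1],cv2.cvtColor(np.hstack([cv2.resize(i,(400,300)) for i in ims[:2]]),cv2.COLOR_RGB2BGR))
E
python3 m.py b
```

```text
[0.5314 0.0618 0.3219] [-1.8e+02  1.0e-01  1.7e+02] [ 32.   5. -44.  91.   4.  85.  68.]
wrist knob_grip 0.74 [254.9 200.1] [0.5409 0.0712 0.187 ]
wrist lid_bar 0.91 [254.6 101.8] [0.4445 0.0871 0.131 ]
wrist caddy_lid 0.78 [253.7 263.8] [0.6489 0.0536 0.125 ]
wrist fintop 585 [0.5401 0.072  0.1861] ((540.9696655273438, 71.81157684326172), (13.763132095336914, 45.77008056640625), 81.31295776367188)
wrist lidtop 18737 [0.5421 0.0722 0.1363] ((578.9694213867188, 66.15499877929688), (207.7161865234375, 280.8099365234375), 80.38831329345703)
side knob_grip 0.57 [226.8 191.7] [0.5485 0.0607 0.187 ]
side lid_bar 0.92 [232.5 231.7] [0.4454 0.0801 0.131 ]
side caddy_lid 0.97 [221.1 177.7] [0.6559 0.0474 0.125 ]
side fintop 61 [0.5365 0.0633 0.1864] ((538.1907958984375, 63.01268005371094), (13.83940315246582, 45.61220169067383), 80.69337463378906)
side lidtop 2622 [0.5549 0.0635 0.1359] ((580.677490234375, 56.33180236816406), (210.25405883789062, 291.9356689453125), 79.50065612792969)
scene knob_grip 0.44 [243.5 159.9] [0.5625 0.0637 0.187 ]
scene lid_bar 0.88 [218.7 185.3] [0.4483 0.0786 0.131 ]
scene caddy_lid 0.55 [261.3 171.2] [0.636  0.0404 0.125 ]
scene fintop 39 [0.54   0.063  0.1853] ((541.518798828125, 63.396324157714844), (14.469304084777832, 44.802032470703125), 76.05918884277344)
scene lidtop 1064 [0.5478 0.0458 0.1365] ((587.924072265625, 56.24909973144531), (208.72438049316406, 301.9032897949219), 79.29629516601562)
```

View pics/b.png

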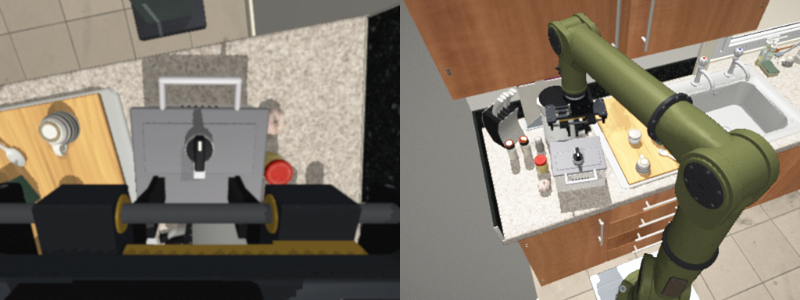

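The wrist view shows the fin at column 255, midway between the fingers, and the bar at row 102. The wrist calibration puts the fin's y 9 mm away from what the other two cameras give, so I'll check the wrist camera pose in the tool frame.

```bash
python3 - <<'E'
from h import *
from scipy.spatial.transform import Rotation as R
s=env.state();T=np.eye(4);T[:3,:3]=R.from_euler('xyz',s["orientation"],degrees=True).as_matrix();T[:3,3]=s["position"]
cal=env.calibration("wrist");C=np.linalg.inv(T)@np.array(cal["extrinsics"]);print(C.round(4));print(np.array(cal["intrinsics"]).round(1),s["orientation"])
# finger pixels in wrist (close depth)
im,d=env.camera("wrist")
for v in range(220,383,20):
    u=np.nonzero((d[v]>0)&(d[v]<.2))[0]; print(v,u.min() if len(u) else None,u.max() if len(u) else None, [int(x) for x in np.nonzero(np.diff(((d[v]>0)&(d[v]<.2)).astype(int)))[0]][:10])
# gripper points seen by side cam: near TCP
for c in("side","scene"):
    im,d=env.camera(c);cal=env.calibration(c)
    P=np.array([at_d(cal,(a,b),d[b,a]) for b in range(80,260) for a in range(150,340) if d[b,a]>0])
    L=(P-T[:3,3])@T[:3,:3]
    for lo,hi in((-.01,.02),(-.05,-.02),(-.13,-.06)):
        Q=L[(L[:,2]>lo)&(L[:,2]<hi)&(abs(L[:,0])<.06)&(abs(L[:,1])<.12)]
        if len(Q): print(c,lo,len(Q),Q.min(0).round(4),Q.max(0).round(4))
E
```

```text
[[ 3.000e-04  9.595e-01  2.818e-01  7.860e-02]
 [ 1.000e+00 -5.000e-04  5.000e-04 -8.000e-04]
 [ 6.000e-04  2.818e-01 -9.595e-01 -1.431e-01]
 [ 0.000e+00  0.000e+00  0.000e+00  1.000e+00]]
[[283.7   0.  251.2]
 [  0.  283.7 195. ]
 [  0.    0.    1. ]] [-1.79988945e+02  1.34955718e-02  1.69646861e+02]
220 None None []
240 0 511 [28, 71, 111, 112, 164, 188, 211, 291, 314, 338]
260 0 510 [510]
280 0 511 [143, 144, 353, 354, 425, 426, 451, 452, 498, 499]
300 0 511 [35, 37, 40, 41, 42, 47, 199, 303, 454, 459]
320 0 511 [47, 52, 175, 176, 185, 186]
340 0 511 [211, 212, 310, 311]
360 0 511 [144, 145, 174, 175, 411, 412, 414, 415]
380 0 511 []
side -0.01 57 [ 0.0001 -0.0361 -0.01  ] [0.0142 0.0329 0.0197]
side -0.05 34 [-0.0056 -0.0391 -0.0454] [ 0.0141  0.0365 -0.0205]
side -0.13 1856 [-0.0362 -0.0964 -0.1293] [ 0.0415  0.0955 -0.06  ]
scene -0.01 113 [-0.0118 -0.0359 -0.0099] [0.0116 0.0373 0.0187]
scene -0.05 126 [-0.0153 -0.048  -0.0499] [ 0.0144  0.0501 -0.02  ]
scene -0.13 1086 [-0.0395 -0.0958 -0.1299] [ 0.0407  0.0978 -0.0601]
```

```bash
python3 m.py c | grep -v lidtop
```

```text
[0.5312 0.0602 0.3216] [-180.     0.   169.7] [ 32.   5. -44.  91.   4.  85.  68.]
wrist knob_grip 0.62 [254.9 200.4] [0.5402 0.0616 0.187 ]
wrist lid_bar 0.71 [254.7 103.2] [0.4453 0.0789 0.131 ]
wrist caddy_lid 0.72 [252.7 264.3] [0.6477 0.0403 0.125 ]
wrist fintop 560 [0.5392 0.0641 0.186 ] ((540.4752807617188, 64.25425720214844), (13.37036418914795, 45.48252868652344), 79.73008728027344)
side knob_grip 0.45 [226.2 192.3] [0.547 0.063 0.187]
side lid_bar 0.9 [232.6 232. ] [0.4443 0.0802 0.131 ]
side caddy_lid 0.78 [222.8 178.7] [0.65   0.0435 0.125 ]
side fintop 57 [0.5377 0.0627 0.1859] ((538.5803833007812, 62.588905334472656), (13.054413795471191, 44.61731719970703), 80.53269958496094)
scene knob_grip 0.65 [239.7 162.3] [0.5378 0.0607 0.187 ]
scene lid_bar 0.87 [220.9 186.1] [0.448  0.0689 0.131 ]
scene caddy_lid 0.66 [264.4 171.9] [0.6375 0.0278 0.125 ]
scene fintop 39 [0.5385 0.0623 0.1858] ((540.5968627929688, 62.8445930480957), (13.43286418914795, 47.5244255065918), 80.66534423828125)
```

Request:
{"api": "drive_tool", "payload": {"plan": [{"jaw": 0.05,"translation": [0.009,0.003,-0.03],"twist": 0.3},{"jaw": 0.05,"translation": [0,0,-0.04],"twist": 0},{"jaw": 0.05,"translation": [0,0,-0.035],"twist": 0},{"jaw": 0.05,"translation": [0,0,-0.02],"twist": 0},{"jaw": 0.04,"translation": [0,0,-0.018],"twist": 0}]}}

```text
clock: 5.05
position: [0.5396, 0.0633, 0.177]
orientation: [-180.0, -0.1, 170.0]
contact_force: [-0.6, -0.5, 0.2]
width: 0.0468
finger_force: 0.0
```

Request:
{"api": "drive_tool", "payload": {"plan": [{"jaw": 0.025,"translation": [0,0,0],"twist": 0},{"jaw": 0.01,"translation": [0,0,0],"twist": 0},{"jaw": 0.005,"translation": [0,0,0],"twist": 0},{"jaw": 0.005,"translation": [0,0,0],"twist": 0},{"jaw": 0.005,"translation": [0,0,0],"twist": 0}], "squeeze": 25}}

```text
clock: 5.55
position: [0.539, 0.0646, 0.1776]
orientation: [179.9, -0.2, 170.1]
contact_force: [-1.4, 6.0, -16.5]
width: 0.0373
finger_force: 25.0
```

The fingers stopped at 37 mm, so they closed on the 40 mm disc rather than the fin. I'll open, raise and close again.

Request:
{"api": "drive_tool", "payload": {"plan": [{"jaw": 0.055,"translation": [0,0,0],"twist": 0},{"jaw": 0.055,"translation": [0,0,0.0],"twist": 0},{"jaw": 0.055,"translation": [0,0,0.004],"twist": 0},{"jaw": 0.055,"translation": [0,0,0.004],"twist": 0},{"jaw": 0.055,"translation": [0,0,0],"twist": 0}]}}

```text
clock: 6.05
position: [0.5415, 0.0631, 0.1885]
orientation: [-180.0, 0.2, 170.0]
contact_force: [-0.8, 1.3, 0.3]
width: 0.0544
finger_force: 0.0
```

Request:
{"api": "drive_tool", "payload": {"plan": [{"jaw": 0.03,"translation": [0,0,0],"twist": 0},{"jaw": 0.01,"translation": [0,0,0],"twist": 0},{"jaw": 0.005,"translation": [0,0,0],"twist": 0},{"jaw": 0.005,"translation": [0,0,0],"twist": 0},{"jaw": 0.005,"translation": [0,0,0],"twist": 0}]}}

```text
clock: 6.55
position: [0.5401, 0.0635, 0.1865]
orientation: [180.0, -0.0, 170.0]
contact_force: [0.8, 0.0, 0.1]
width: 0.023
finger_force: 0.0
```

```bash
python3 - <<'E'
from h import *
s=env.state();print({k:np.round(v,4).tolist() for k,v in s.items()})
E
```

```text
{'clock': 6.55, 'joint_positions': [30.1146, 11.4712, -43.9723, 101.2758, 8.4102, 70.6183, 63.9471], 'joint_velocities': [-0.0143, 0.0014, 0.0851, 0.028, -0.1455, 0.0792, -0.0246], 'joint_torque': [0.0064, -32.7587, -4.166, -29.7348, 0.0124, 0.0877, -0.0001], 'position': [0.5401, 0.0635, 0.1865], 'orientation': [179.9974, -0.01, 170.0375], 'contact_force': [0.8303, 0.0334, 0.1194], 'ft_torque': [0.0542, -0.1241, 0.0196], 'finger_force': 0.0, 'width': 0.023}
```

Request:
{"api": "drive_tool", "payload": {"plan": [{"jaw": 0.0,"translation": [0,0,0],"twist": 0},{"jaw": 0.0,"translation": [0,0,0],"twist": 0},{"jaw": 0.0,"translation": [0,0,0],"twist": 0}], "squeeze": 30}}

```text
clock: 6.85
position: [0.5403, 0.0644, 0.1866]
orientation: [179.9, 0.0, 170.1]
contact_force: [0.4, 2.6, -0.5]
width: 0.0137
finger_force: 30.0
```

Request:
{"api": "drive_tool", "payload": {"plan": [{"jaw": 0.0,"translation": [0,0,0],"twist": -6},{"jaw": 0.0,"translation": [0,0,0],"twist": -8},{"jaw": 0.0,"translation": [0,0,0],"twist": -8},{"jaw": 0.0,"translation": [0,0,0],"twist": -8},{"jaw": 0.0,"translation": [0,0,0],"twist": -8}]}}

```text
clock: 7.35
position: [0.5407, 0.0652, 0.1866]
orientation: [179.8, -0.0, 131.8]
contact_force: [2.9, 4.9, -1.5]
width: 0.0136
finger_force: 30.0
```

Request:
{"api": "drive_tool", "payload": {"plan": [{"jaw": 0.0,"translation": [0,0,0],"twist": -8},{"jaw": 0.0,"translation": [0,0,0],"twist": -8},{"jaw": 0.0,"translation": [0,0,0],"twist": -8},{"jaw": 0.0,"translation": [0,0,0],"twist": -8},{"jaw": 0.0,"translation": [0,0,0],"twist": -8}]}}

```text
clock: 7.85
position: [0.5417, 0.0656, 0.1868]
orientation: [179.8, -0.2, 91.8]
contact_force: [4.9, 4.1, -3.3]
width: 0.0142
finger_force: 30.0
```

Request:
{"api": "drive_tool", "payload": {"plan": [{"jaw": 0.0,"translation": [0,0,0],"twist": -2},{"jaw": 0.0,"translation": [0,0,0],"twist": 0},{"jaw": 0.0,"translation": [0,0,0],"twist": 0}]}}

```text
clock: 8.15
position: [0.5417, 0.0656, 0.1868]
orientation: [179.8, -0.2, 90.1]
contact_force: [4.9, 5.0, -4.5]
width: 0.0137
finger_force: 30.0
```

Request:
{"api": "drive_tool", "payload": {"plan": [{"jaw": 0.04,"translation": [0,0,0],"twist": 0},{"jaw": 0.04,"translation": [0,0,0],"twist": 0},{"jaw": 0.04,"translation": [0,0,0.01],"twist": 0},{"jaw": 0.04,"translation": [0,0,0.03],"twist": 0},{"jaw": 0.04,"translation": [0,0,0.04],"twist": 0}]}}

```text
clock: 8.65
position: [0.5389, 0.0627, 0.2664]
orientation: [-179.8, 0.0, 90.0]
contact_force: [0.4, 0.0, 0.4]
width: 0.0383
finger_force: 0.0
```

Request:
{"api": "drive_tool", "payload": {"plan": [{"jaw": 0.026,"translation": [-0.02,0.004,0],"twist": -5},{"jaw": 0.026,"translation": [-0.02,0.004,0],"twist": -5},{"jaw": 0.026,"translation": [-0.02,0.004,0],"twist": 0},{"jaw": 0.026,"translation": [-0.02,0.004,0],"twist": 0},{"jaw": 0.026,"translation": [-0.0155,0.001,0],"twist": 0}]}}

```text
clock: 9.15
position: [0.4436, 0.0807, 0.2674]
orientation: [180.0, 0.0, 80.1]
contact_force: [0.3, 0.4, 0.7]
width: 0.0262
finger_force: 0.0
```

Request:
{"api": "drive_tool", "payload": {"plan": [{"jaw": 0.026,"translation": [0,0,0],"twist": 0},{"jaw": 0.026,"translation": [0,0,0],"twist": 0}]}}

```text
clock: 9.35
position: [0.4452, 0.0801, 0.2674]
orientation: [179.9, 0.0, 80.0]
contact_force: [0.5, 0.5, 0.7]
width: 0.026
finger_force: 0.0
```

```bash
python3 m.py d |grep -v lidtop; python3 - <<'E'
from h import *
print(env.state()["width"])
c="side";im,d=env.camera(c);cal=env.calibration(c)
P=np.array([at_d(cal,(a,b),d[b,a]) for b in range(150,300) for a in range(180,300) if d[b,a]>0])
Q=(P-[.54,.063,0]);co,si=np.cos(np.radians(-10)),np.sin(np.radians(-10))
L=np.c_[Q[:,0]*co+Q[:,1]*si,-Q[:,0]*si+Q[:,1]*co,Q[:,2]]
B=L[(abs(L[:,0]+.097)<.015)&(abs(L[:,1])<.05)&(L[:,2]>.12)&(L[:,2]<.14)]
print("bar",len(B),B.mean(0),B.min(0),B.max(0))
E
```

```text
[0.4452 0.0801 0.2674] [179.9   0.   80. ] [ 25.  -6. -35. 106.  -4.  79. -20.]
wrist knob_grip 0.72 [365.8 204.4] [0.5383 0.0665 0.187 ]
wrist lid_bar 0.73 [251.7 187.7] [0.4452 0.0823 0.131 ]
wrist caddy_lid 0.66 [446.9 192.5] [0.6454 0.0401 0.125 ]
wrist fintop 896 [0.5395 0.065  0.1856] ((540.3338623046875, 63.83741760253906), (45.371646881103516, 14.26644515991211), 89.90476989746094)
side knob_grip 0.46 [224.2 178.3] [0.5998 0.0519 0.187 ]
side lid_bar 0.98 [232.7 234.4] [0.4365 0.0825 0.131 ]
side caddy_lid 0.89 [225.2 177.7] [0.6513 0.035  0.125 ]
scene knob_grip 0.41 [239.9 160.1] [0.5537 0.0724 0.187 ]
scene lid_bar 0.71 [221.3 186.4] [0.4471 0.0664 0.131 ]
scene caddy_lid 0.95 [261.5 172.6] [0.6263 0.0326 0.125 ]
scene fintop 37 [0.5393 0.0626 0.1854] ((541.31884765625, 63.730247497558594), (45.171146392822266, 13.598956108093262), 89.19491577148438)
0.025798432481263487
bar 143 [-0.09884228  0.00102469  0.1338499 ] [-0.10449209 -0.04836185  0.12433982] [-0.08439283  0.04999061  0.13902209]
```

View pics/d.png

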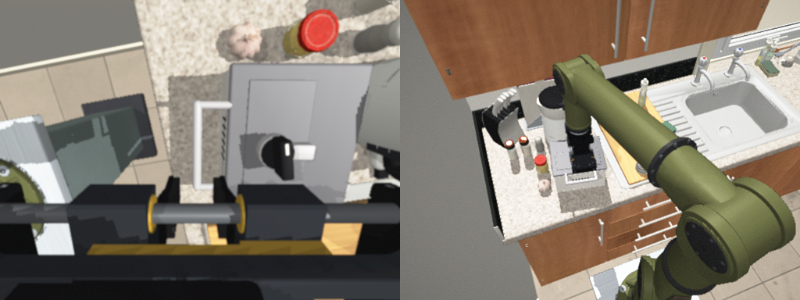

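Request:
{"api": "drive_tool", "payload": {"plan": [{"jaw": 0.026,"translation": [0,0,-0.03],"twist": 0},{"jaw": 0.026,"translation": [0,0,-0.04],"twist": 0},{"jaw": 0.026,"translation": [0,0,-0.03],"twist": 0},{"jaw": 0.026,"translation": [0,0,-0.02],"twist": 0},{"jaw": 0.026,"translation": [0,0,-0.014],"twist": 0}]}}

```text
clock: 10.5
position: [0.4437, 0.0803, 0.1309]
orientation: [-179.9, 0.0, 80.0]
contact_force: [-0.7, 0.6, 0.1]
width: 0.0258
finger_force: 0.0
```

Request:
{"api": "drive_tool", "payload": {"plan": [{"jaw": 0.0,"translation": [0,0,0],"twist": 0},{"jaw": 0.0,"translation": [0,0,0],"twist": 0},{"jaw": 0.0,"translation": [0,0,0],"twist": 0},{"jaw": 0.0,"translation": [0,0,0],"twist": 0}], "squeeze": 20}}

```text
clock: 10.9
position: [0.4463, 0.0805, 0.1338]
orientation: [179.8, -0.0, 80.0]
contact_force: [2.7, -0.8, -1.1]
width: 0.0113
finger_force: 20.0
```

Request:
{"api": "drive_tool", "payload": {"plan": [{"jaw": 0.0,"translation": [0.0024,0,0.0144],"twist": 0},{"jaw": 0.0,"translation": [0.0019,-0.0003,0.0142],"twist": 0},{"jaw": 0.0,"translation": [0.003,-0.0005,0.0141],"twist": 0},{"jaw": 0.0,"translation": [0.0037,-0.0007,0.0138],"twist": 0},{"jaw": 0.0,"translation": [0.0048,-0.0009,0.0136],"twist": 0}]}}

```text
clock: 11.4
position: [0.4595, 0.078, 0.2034]
orientation: [-179.9, 0.1, 80.0]
contact_force: [-3.2, 0.2, -2.2]
width: 0.0112
finger_force: 20.0
```

Request:
{"api": "drive_tool", "payload": {"plan": [{"jaw": 0.0,"translation": [0.0056,-0.001,0.0132],"twist": 0},{"jaw": 0.0,"translation": [0.0066,-0.0012,0.0127],"twist": 0},{"jaw": 0.0,"translation": [0.0075,-0.0013,0.0123],"twist": 0},{"jaw": 0.0,"translation": [0.0083,-0.0015,0.0116],"twist": 0},{"jaw": 0.0,"translation": [0.0091,-0.0016,0.0111],"twist": 0}]}}

```text
clock: 11.9
position: [0.4942, 0.0718, 0.2647]
orientation: [-179.5, 0.1, 80.1]
contact_force: [-15.0, -0.2, 8.6]
width: 0.011
finger_force: 20.0
```

Request:
{"api": "drive_tool", "payload": {"plan": [{"jaw": 0.0,"translation": [0.0098,-0.0017,0.0104],"twist": 0},{"jaw": 0.0,"translation": [0.0104,-0.0018,0.0097],"twist": 0},{"jaw": 0.0,"translation": [0.0111,-0.002,0.0089],"twist": 0},{"jaw": 0.0,"translation": [0.0117,-0.0021,0.0082],"twist": 0},{"jaw": 0.0,"translation": [0.0122,-0.0022,0.0072],"twist": 0}]}}

```text
clock: 12.4
position: [0.5521, 0.0613, 0.3117]
orientation: [-179.9, 0.1, 80.0]
contact_force: [-9.1, -1.7, 11.3]
width: 0.0109
finger_force: 20.0
```

Request:
{"api": "drive_tool", "payload": {"plan": [{"jaw": 0.0,"translation": [0,0,0],"twist": 0},{"jaw": 0.0,"translation": [0,0,0],"twist": 0},{"jaw": 0.0,"translation": [0,0,0],"twist": 0}]}}

```text
clock: 12.7
position: [0.5526, 0.0612, 0.3118]
orientation: [179.9, 0.1, 80.0]
contact_force: [-9.4, -2.0, 12.6]
width: 0.0111
finger_force: 20.0
```

```bash
cat > l.py <<'E'
from h import *
import sys
s=env.state();print({k:np.round(s[k],4).tolist() for k in("position","contact_force","ft_torque","width")})
ims=[]
for c in("side","scene","wrist"):
    im,d=env.camera(c);cal=env.calibration(c);ims.append(im)
    for t in("lid_bar","knob_grip","caddy_lid"):
        r=env.regions_of(t,c)
        if t!="caddy_lid" or not r: continue
        m=cv2.erode(r[0]["pixels"].astype(np.uint8),np.ones((3,3)))>0
        v,u=np.nonzero(m&(d>0))
        P=np.array([at_d(cal,(a,b),d[b,a]) for a,b in zip(u,v)])
        if len(P)<50: print(c,len(P));continue
        Q=P-[.649,.044,.125];co,si=np.cos(np.radians(-10)),np.sin(np.radians(-10))
        L=np.c_[Q[:,0]*co+Q[:,1]*si,-Q[:,0]*si+Q[:,1]*co,Q[:,2]]
        # RANSAC plane
        rng=np.random.default_rng(0);best=None
        for _ in range(400):
            a=L[rng.choice(len(L),3,False)];n=np.cross(a[1]-a[0],a[2]-a[0]);k=np.linalg.norm(n)
            if k<1e-6: continue
            n/=k;i=abs((L-a[0])@n)<.003
            if best is None or i.sum()>best.sum(): best=i
        B=L[best];n=np.linalg.svd(B-B.mean(0),full_matrices=False)[2][2];n*=np.sign(n[2])
        print(c,len(L),best.sum(),"normal",n.round(3),"angle",np.degrees(np.arctan2(n[0],n[2])).round(2),"offset from axis",round(float(B.mean(0)@n),4),"mean",B.mean(0).round(3))
cv2.imwrite("pics/%s.png"%sys.argv[1],cv2.cvtColor(np.hstack([cv2.resize(ims[0][100:290,120:374],(400,300)),cv2.resize(ims[1][70:260,120:374],(400,300))]),cv2.COLOR_RGB2BGR))
E
python3 l.py e
```

```text
{'position': [0.5526, 0.0612, 0.3118], 'contact_force': [-9.386, -2.0412, 12.6437], 'ft_torque': [-0.4077, 1.863, -0.0427], 'width': 0.0111}
side 434 383 normal [ 0.872 -0.006  0.49 ] angle 60.67 offset from axis -0.001 mean [-0.062  0.018  0.108]
scene 1186 1066 normal [ 0.866 -0.003  0.499] angle 60.04 offset from axis 0.0025 mean [-0.048 -0.013  0.088]
wrist 15401 10336 normal [0.855 0.002 0.518] angle 58.81 offset from axis 0.013 mean [-0.062  0.047  0.127]
```

View pics/e.png

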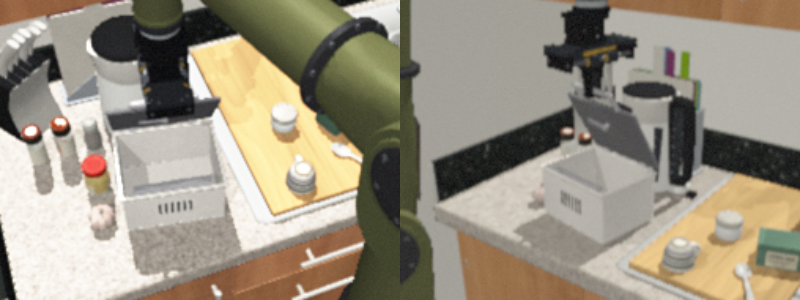

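The lid is open at about 60°: the camera planes give 60.7, 60.0 and 58.8. A radial preload of about 15 N remains, so I'll relax it a little and check again, including the knob.

Request:
{"api": "drive_tool", "payload": {"plan": [{"jaw": 0.0,"translation": [-0.001,0.0,0.002],"twist": 0},{"jaw": 0.0,"translation": [-0.001,0.0005,0.0015],"twist": 0},{"jaw": 0.0,"translation": [0,0,0],"twist": 0},{"jaw": 0.0,"translation": [0,0,0],"twist": 0},{"jaw": 0.0,"translation": [0,0,0],"twist": 0}]}}

```text
clock: 13.8
position: [0.5508, 0.0615, 0.311]
orientation: [-180.0, 0.0, 80.0]
contact_force: [0.9, -1.7, -4.3]
width: 0.0116
finger_force: 20.0
```

```bash
sed -i 's/^cv2.imwrite.*/cv2.imwrite("pics\/%s.png"%sys.argv[1],cv2.cvtColor(ims[2],cv2.COLOR_RGB2BGR))/' l.py; python3 l.py f
```

```text
{'position': [0.5508, 0.0615, 0.311], 'contact_force': [0.9366, -1.716, -4.299], 'ft_torque': [-0.5889, -0.2067, -0.0397], 'width': 0.0116}
side 463 395 normal [ 0.867 -0.008  0.498] angle 60.14 offset from axis -0.001 mean [-0.061  0.02   0.105]
scene 1151 1032 normal [ 0.863 -0.003  0.505] angle 59.66 offset from axis 0.0023 mean [-0.05  -0.013  0.09 ]
wrist 15399 10345 normal [ 0.852 -0.007  0.523] angle 58.47 offset from axis 0.0124 mean [-0.063  0.047  0.126]
```

View pics/f.png

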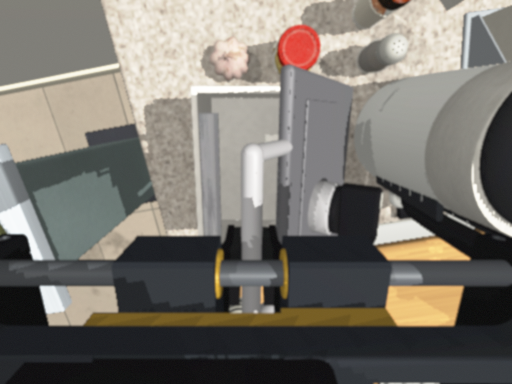

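The preload is gone and only the lid's weight remains. The fin, at about (355, 225), lies along the lid's width, so the knob is still unlocked. One small nudge of about 0.5°, a settle, then I'll hand it in.

Request:
{"api": "drive_tool", "payload": {"plan": [{"jaw": 0.0,"translation": [0.0015,-0.0003,0.001],"twist": 0},{"jaw": 0.0,"translation": [0,0,0],"twist": 0},{"jaw": 0.0,"translation": [0,0,0],"twist": 0},{"jaw": 0.0,"translation": [0,0,0],"twist": 0},{"jaw": 0.0,"translation": [0,0,0],"twist": 0}]}}

```text
clock: 14.9
position: [0.5524, 0.0613, 0.312]
orientation: [-180.0, 0.0, 80.0]
contact_force: [2.1, -4.1, -9.0]
width: 0.0114
finger_force: 20.0
```

```bash
python3 l.py g; python3 -c "
from station import env
print(env.finish_job())"
```

```text
{'position': [0.5524, 0.0613, 0.312], 'contact_force': [2.1364, -4.0702, -8.9537], 'ft_torque': [-1.0425, -0.5417, -0.0471], 'width': 0.0114}
side 503 432 normal [ 0.871 -0.007  0.491] angle 60.58 offset from axis -0.0008 mean [-0.058  0.022  0.101]
scene 1095 1009 normal [ 0.867 -0.004  0.498] angle 60.11 offset from axis 0.0023 mean [-0.048 -0.014  0.088]
wrist 14824 10178 normal [0.856 0.    0.516] angle 58.93 offset from axis 0.0128 mean [-0.061  0.047  0.127]
the job is handed in; nothing more can be done
None
```

The caddy is unlocked and the fingers are holding the lid open at about 60° (cameras read 58.9 to 60.6); I handed the job in at about 15 s of the 48 s allowed, and no verdict came back.

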